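# Free a guide roller and show its journal to the inspection camera

### The arm

A 7-joint arm with a two-finger parallel gripper is mounted at the origin on the work surface. World frame = base frame: x ahead of the robot, y to its left, z up, the work surface at z = 0. Lengths are in mm, angles in rad, forces in N, time in s.
With the tool pointing down it reaches from about 350 to 900 mm from the base axis. Payload 8.1 kg.
Tool frame: the origin (TCP) lies midway between the tips of the shut fingers; the grasp point (between the pads) lies arm.grip_point_offset behind it (arm.grip_point_offset is the distance from the TCP to the grasp point, in mm); z points along the fingers, y is the line along which they close (so a half turn about z gives the same grasp; the last joint's range is limited). The gripper opens to 92 mm and grips with 3 to 60 N. Pads are 19 mm wide; open, the fingers measure 130 mm over their backs; the gripper's body (75 mm by 190 mm) begins 47 mm behind the grasp point.
Start: joints at [1.208, 0.434, 0.025, 1.573, -0.012, 1.134, -0.075], TCP at [160.53, -604.046, 226.742] pointing down, gripper open.
Joint ranges: [-2.62, 2.62], [-0.44, 2.09], [-1.27, 1.32], [0.08, 2.57], [-1.32, 4.46], [0.12, 2], [-2.74, 2.74]. Speed limits (rad/s): [2.22, 2.22, 3.01, 3.01, 3.14, 3.14, 3.14].

### API

Orientations are given as a unit quaternion [w, x, y, z].
In Python, from bench import arm, optics gives the robot as it stands.
- The arm moves only by the shell command python3 -m handwheel 'ROWS' [FORCE]. ROWS is JSON, one flat list of numbers, 5 for each row, row after row: the opening, from 0 (shut) to 1 (fully open), then the shift along the tool's x, y, z as a fraction of full scale, then the turn about the tool's z as a fraction of full scale. In form: [hand, dx, dy, dz, yaw, hand, dx, dy, dz, yaw, ...]. A call has 1 to 20 rows; each row shifts and turns the commanded pose from where the row before left it, along the tool's axes as they then stand; what a row does not reach is not made up. Full scale, the value 1, is 0.1 m for a shift and 180 degrees for a turn. A row lasts 1/10 s, in which the tool goes at most 50 mm and 8.59 degrees, less where a joint would pass 70% of its speed; a pose out of reach is approached as far as the arm can. A call with a number of a shift or a turn outside -1 to 1 is refused whole. A call with a gripper value outside its range is refused whole. The fingers move at their own pace and stop on an object; FORCE is the grip in N (left out, the last holds). Time passes only in rows, so rows that do not move let the fingers close. It gives the time, the measured TCP pose, the force, the opening and the grip force at its end, in the units of the state.
- arm.state(): the state, without advancing time (a new reading comes with each control period).
- optics.grab_frame(name): name is "scene" or "top" or "wrist"; returns a dict with "color" (480x640x3 uint8, red, green, blue), "z_map" (480x640 float32, mm along the optical axis (not along the pixel's ray), 0 where there is no reading), "fovy" (degrees; the focal length in pixels is half the picture's height over the tangent of half this angle, whatever the lens; pixels are square), "cx", "cy" (the principal point, pixels), "D" ([k1, k2, p1, p2, k3] as OpenCV has them; the pictures are not rectified), "R" (3x3) and "t" (3): a world point X has camera coordinates R X + t. Camera axes: x right, y down, z forward; pixel columns grow to the right and rows downward; lengths in mm; the calibration is good to about 2 mm. A picture is of the moment at which its call begins.
- arm.job_done(): hands the job in; it is judged then, once.
The state is a dict: "time_s": time; "q": joint angles; "joint_vel": joint speeds; "joint_torque": joint torques, N m; "eef_pos": TCP position; "tool_rot": TCP orientation; "contact_force": force on the tool from outside, world axes, zero at the start; "wrist_torque": the same for the moment, N m; "gripper_width": finger opening in mm; "grip_force": force on a finger pad.
Only numpy, scipy, OpenCV 4.12 (cv2) and the standard library are available. Lean on these libraries where they do the work, as an engineer would, in place of code of your own. Each camera call takes 0.05 s, during which the arm holds its last target. There are 200 camera calls.

### The job

Wind the black handwheel anticlockwise (seen from above) by its handle, a little over two turns, until the steel keeper fork is fully back at its stop, clear of the guide roller. Then lift the roller out of its saddles and finish still holding it, steady in the air in front of the inspection camera: level, in line with the lens axis, its thin journal end facing the lens, centred on it and about 10 cm from the glass. Do not put it down or let go at the end, and do not knock the camera, the two jars or the spanner.

Things in the scene. Friction and masses are not known exactly. Their poses are not given: they have to be found in the camera images.
- fixture: Aluminium roller fixture fixed to the table. Base plate 170 (x) x 390 (y) x 15 mm; origin on the table near its middle (plate y -185 to +205 mm), z up. At y -100 mm two V saddles (x -40 and +40 mm, 14 mm wide) carry the roller along the fixture's x, axis 85 mm above the table; free space between them. At y +135 mm the gearbox with the handwheel; the keeper fork between, sliding along y.
- handwheel (a joint): Turn of the black handwheel (120 mm across, rim top 80 mm above the table), rad, growing anticlockwise from above. Starts at 0 to 1.2, end stop 14.5, stays where left. Draws the keeper fork back towards the wheel, 13 mm per turn; from 13.0 rad on it counts as fully back. Needs about 3 N at the handle.
- wheel_axis (a point): Point on the upright axis of the handwheel, 125 mm above the table (the height of handle_grip).
- handle_grip (a point): On the axis of the handwheel's upright black handle: round, 24 mm across, spins freely on its own pin, 83 to 145 mm above the table; this point is 125 mm above the table and 46 mm from the wheel axis. At joint value q the handle stands at angle q + pi from the fixture's x axis.
- keeper_tip (a point): Midway between the ends of the keeper's two steel tongues (fixture x -42 and +42 mm, 14 mm wide, 106 to 114 mm above the table). At joint 0 they reach 6 mm past the roller's axis, just above the roller; crossbar and carriage, 100 mm wide, then begin 64 mm from the roller's axis towards the wheel, at joint 14 about 93 mm.
- roller: Guide roller lying loose in the saddles, about 0.22 kg: bare aluminium cylinder 36 mm across, 110 mm long, black end caps (last 12 mm at each end); one end has a thin steel journal 15 mm across, 22 mm long. Origin: on its axis, middle of the 110 mm cylinder. Its x runs along the axis away from the journal (journal towards -x).
- journal_tip (a point): Centre of the free end face of the roller's journal, 77 mm from the roller's origin towards its -x.
- lens (a point): Centre of the front glass of the inspection camera (grey 50 mm cube, black lens barrel 40 mm across, 30 mm long, on a 330 mm post behind it). The camera looks level along this frame's -x; x points back into the camera, z up. 190 to 250 mm above the table.
- jar_a: Green glass jar with metal lid, 66 mm across, 95 mm tall, bystander. Origin: centre of its underside.
- jar_b: Second such jar, bystander. Origin: centre of its underside.
- spanner: Steel spanner lying on the table, bystander. Origin: underside, near its middle.
There are look-alikes about, which are no part of the job. Of the things that look like the roller, the smallest one is meant.

How it is judged:
By the outcome, as a careful person would: the job done as asked, in the order asked, and still so for the second after the job is handed in, while the arm keeps its last pose, push and grip.
It also fails if it takes over 59 s, if anything falls off the work surface, if the arm or the gripper's body presses on something with over 40 N, if the wrist force passes 120 N, or if a joint passes its speed limit or range.

## Working session

There is one attempt and no reset: what is moved stays moved. The work goes in short steps, Python scripts to look and compute and a shell command to move; the robot and the scene stay as the last step left them, time stands still between calls to the robot, and variables do not carry over. Pictures are saved under pics/ and viewed, at most 10 in all, crops included, and the job is handed in when it is done.

```bash
ls; mkdir -p pics; cat > h.py <<'E'
import numpy as np, cv2, pickle
from bench import arm, optics
def grab(n,save=None):
    f=optics.grab_frame(n); pickle.dump(f,open(f'{n}.pkl','wb'))
    if save: cv2.imwrite(f'pics/{save}.png',f['color'][:,:,::-1])
    return f
def load(n): return pickle.load(open(f'{n}.pkl','rb'))
def K(f):
    fl=240/np.tan(np.radians(f['fovy'])/2)
    return np.array([[fl,0,f['cx']],[0,fl,f['cy']],[0,0,1.]])
def ray(f,u,v):
    p=cv2.undistortPoints(np.array([[[u,v]]],float),K(f),np.array(f['D'],float))[0,0]
    return np.array([p[0],p[1],1.])
def px(f,u,v,r=1):  # world by depth
    z=f['z_map'][int(v)-r:int(v)+r+1,int(u)-r:int(u)+r+1]; z=np.median(z[z>0])
    return np.array(f['R']).T@(ray(f,u,v)*z-np.array(f['t']))
def atz(f,u,v,h):
    R=np.array(f['R']);c=-R.T@np.array(f['t']);d=R.T@ray(f,u,v)
    return c+d*(h-c[2])/d[2]
def proj(f,X):
    R=np.array(f['R']);return cv2.projectPoints(np.array(X,float).reshape(-1,1,3),cv2.Rodrigues(R)[0],np.array(f['t'],float),K(f),np.array(f['D'],float))[0][:,0]
E
python3 - <<'E'
from h import *
a=grab('scene','scene1');b=grab('top','top1')
s=arm.state();print(s['time_s'],s['tool_rot'],s['eef_pos'],s['gripper_width'],arm.grip_point_offset)
for f in(a,b):print(f['fovy'],-np.array(f['R']).T@f['t'],f['R'])
E
```

```text
pics
0.1 [-6.76158190e-04  9.91577164e-01  1.29515415e-01 -1.69021902e-04] [ 160.36287446 -603.59515046  226.0469828 ] 92.13075838855389 18.8
55.247527517091854 [1233.70191317  630.72482258  869.32074232] [[-0.71121016  0.7026833   0.02040297]
 [ 0.41859906  0.44663876 -0.79075195]
 [-0.56476095 -0.55385015 -0.6117966 ]]
48.236848124045665 [ 265.60961959  -46.43627455 1406.93298576] [[ 0.0142618  -0.9998866   0.00483603]
 [-0.97895312 -0.01494764 -0.20353711]
 [ 0.20358632 -0.00183144 -0.97905529]]
```

View pics/scene1.png

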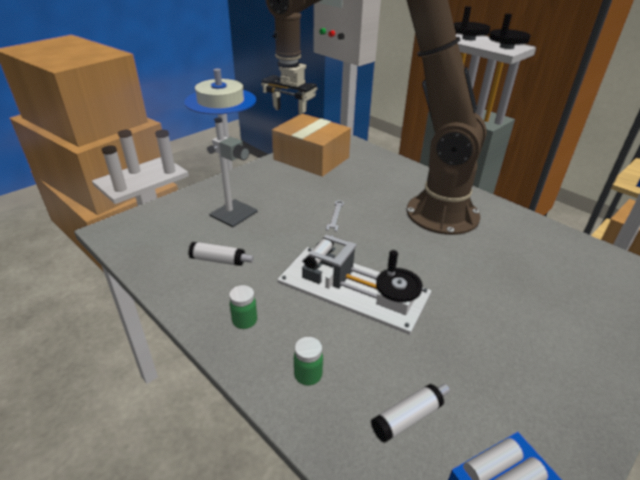

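View pics/top1.png

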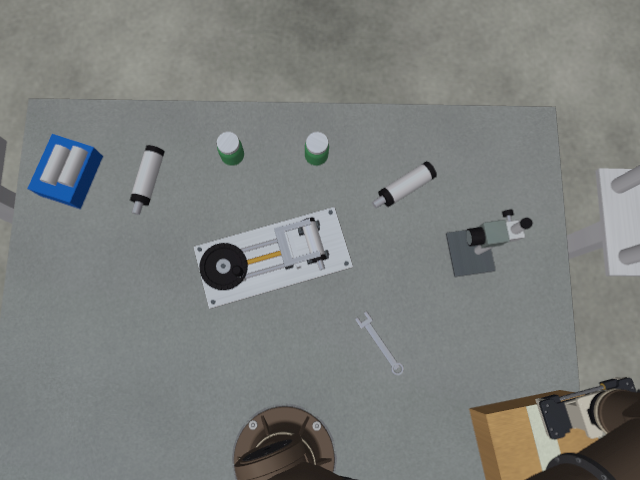

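Scene and top show the fixture (top 270,255), with the wheel at (223,266), the roller in its saddles near (316,243) and the camera at (475,237). Jars are at (230,150) and (316,150), the spanner at (380,345).
Roller look-alikes in top are (148,180) and (407,184) loose on the table, two in the blue box at (62,165), and the one in the saddles at (316,243). The saddle one is the smallest and fits the description. I'll confirm with a crop.

```bash
python3 - <<'E'
from h import *
f=load('top');c=f['color'][:,:,::-1]
a=cv2.resize(c[200:320,190:360],None,fx=4,fy=4,interpolation=cv2.INTER_CUBIC)
b=cv2.resize(c[190:290,440:540],None,fx=4,fy=4,interpolation=cv2.INTER_CUBIC)[:, :]
out=np.zeros((600,800,3),np.uint8);out[:480,:680]=a
cv2.imwrite('pics/c1.png',out[:480,:680])
g=load('scene');d=g['color'][:,:,::-1]
A=cv2.resize(d[225:335,270:440],None,fx=4,fy=4,interpolation=cv2.INTER_CUBIC)
o=np.zeros((600,800,3),np.uint8);o[:400,:400]=b
B=cv2.resize(d[120:170,195:260],None,fx=6,fy=6,interpolation=cv2.INTER_CUBIC);o[:300,405:795]=B
cv2.imwrite('pics/c2.png',o[:400])
for n,u,v in[('wheelhub',223,266),('roller',314,240),('handle',241,267),('jarA',228,141),('jarB',317,141),('span',380,345),('barrel',476,237),('cube',495,234)]:print(n,px(f,u,v).round(1))
for n,u,v in[('barrel',238,152),('glassR',243,153),('cube',225,145),('handletop',393,253)]:print(n,px(g,u,v).round(1))
for u,v in[(202,249),(335,212),(348,265),(213,303)]:print(atz(f,u,v,15).round(1))
E
```

```text
wheelhub [463.8 160.3  85.2]
roller [529.6 -65.2 103.1]
handle [462.6 115.9  81. ]
jarA [790.4 161.2  94.1]
jarB [793.3 -70.   96.2]
span [ 277.  -238.7    9.8]
barrel [ 508.5 -415.7  267. ]
cube [ 514.2 -455.   274.3]
barrel [ 532.3 -408.8  255.3]
glassR [ 519.8 -402.   250.4]
cube [ 544.  -455.7  264.7]
handletop [454.9 123.2 143.9]
[518.7 228.7  15. ]
[ 624.9 -121.9   15. ]
[ 481.9 -156.5   15. ]
[377.3 192.6  15. ]
```

View pics/c1.png

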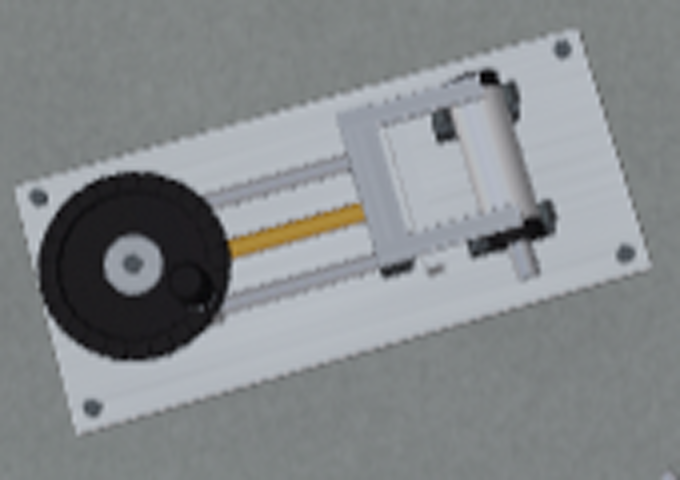

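View pics/c2.png

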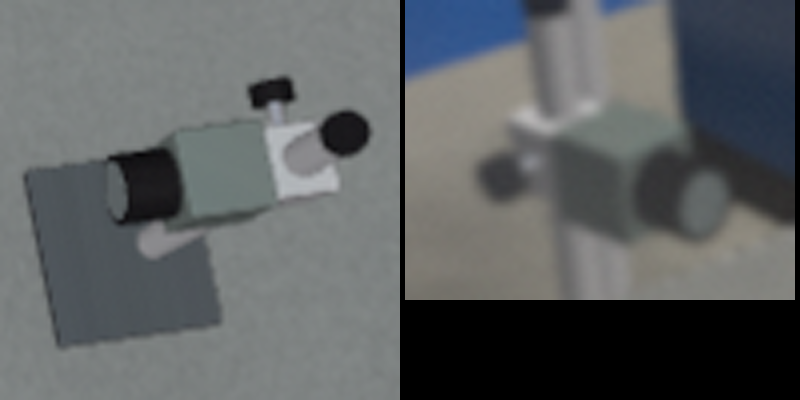

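The crops confirm it: the saddle roller has thin journal at crop (525,262), so the journal points to the robot side. The handle cap is at about (192,280), the hub at (133,264). The camera glass is at scene ≈(245,153). Now the fit.

```bash
python3 - <<'E'
from h import *
from scipy.optimize import least_squares
f=load('top');g=load('scene')
C=[(18,187,-85,205),(578,30,85,205)]
cr=np.array([(17,186),(579,30),(650,268),(78,434)])/4.+[190,200]
cr-= .375
loc=np.array([(85,205),(85,-185),(-85,-185),(-85,205)],float)
W=np.array([atz(f,u,v,15)[:2] for u,v in cr])
def res(p):
    c,s=np.cos(p[2]),np.sin(p[2]);return (loc@np.array([[c,s],[-s,c]])+p[:2]-W).ravel()
r=least_squares(res,[500,30,.28]);p=r.x;print('fix',p,res(p).reshape(4,2).round(1).tolist())
def w2f(X):
    d=np.array(X)[:2]-p[:2];c,s=np.cos(p[2]),np.sin(p[2]);return np.array([d@[c,s],d@[-s,c]])
def f2w(x,y):
    c,s=np.cos(p[2]),np.sin(p[2]);return np.array([c*x-s*y,s*x+c*y])+p[:2]
wa=f2w(0,135);print('wheel axis pred',wa, 'hub px', atz(f,190+133/4-.4,200+264/4-.4,85))
h=atz(f,190+190/4-.4,200+280/4-.4,145);print('handle top',h)
# handle depth cluster >130 in both
for n,F in(('top',f),('scene',g)):
    vs,us=np.mgrid[0:480,0:640];z=F['z_map']
    pts=cv2.undistortPoints(np.stack([us,vs],-1).reshape(-1,1,2).astype(float),K(F),np.array(F['D'],float))[:,0]
    P=np.c_[pts,np.ones(len(pts))]*z.reshape(-1,1);P=(P-np.array(F['t']))@np.array(F['R']);P=P[z.ravel()>0]
    np.save(n+'_pc.npy',P)
    L=np.c_[np.array([w2f(q) for q in P[(abs(P[:,0]-500)<250)&(abs(P[:,1]-30)<260)]]),P[(abs(P[:,0]-500)<250)&(abs(P[:,1]-30)<260)][:,2]]
    m=(L[:,2]>112)&(L[:,2]<150)&(np.hypot(L[:,0],L[:,1]-135)<75);print(n,'handle local',np.median(L[m],0),m.sum(),L[m][:,2].max())
    m=(L[:,2]>138)&(L[:,2]<150)&(np.hypot(L[:,0],L[:,1]-135)<75);print('top face',L[m].mean(0),m.sum())
    m=(L[:,2]>97)&(L[:,2]<106)&(abs(L[:,0])<30)&(abs(L[:,1]+100)<30);print('roller top',L[m].mean(0),m.sum(),L[m][:,2].max())
    m=(abs(P[:,0]-520)<60)&(P[:,1]<-385)&(P[:,1]>-490)&(P[:,2]>150)&(P[:,2]<300);Q=P[m];print('cam n',m.sum(),Q.min(0),Q.max(0))
    t=Q[Q[:,2]>np.percentile(Q[:,2],98)-6][:,:2];print('cube top',np.median(Q[:,2]),cv2.minAreaRect(t.astype(np.float32)))
wq=h[:2]-wa;print('q',(np.arctan2(wq[1],wq[0])-p[2]-np.pi)%(2*np.pi),np.hypot(*wq)); print('roller axis mid',f2w(0,-100))
E
```

```text
fix [5.04459256e+02 3.17148071e+01 2.95088290e-01] [[0.0, 2.0], [1.3, -0.4], [-0.8, -2.7], [-0.5, 1.1]]
wheel axis pred [465.19797249 160.87963042] hub px [464.80362472 160.71212551  85.        ]
handle top [446.69028685 117.05194778 145.        ]
top handle local [-33.35097739  99.46219669 144.17270816] 92 149.91516195168987
top face [-31.61217632 100.52632626 144.91902628] 74
roller top [  0.69348568 -98.73562638 101.58713798] 239 105.95683866627878
cam n 1009 [ 491.07854556 -489.86554897  225.69287872] [ 573.36166668 -401.80861275  280.07879214]
cube top 269.7567551750958 ((518.0342407226562, -450.2802734375), (49.73725509643555, 75.81333923339844), 8.57525634765625)
scene handle local [-20.96711739 103.25341604 133.70180873] 124 145.27061232058574
top face [-25.49846757 101.98910106 142.13058939] 47
roller top [ -3.09980561 -96.71799928 100.32777972] 106 104.63908338488125
cam n 625 [ 492.23324167 -489.97099572  152.2471823 ] [ 577.30461401 -396.99286922  299.49143252]
cube top 255.20807777969623 ((523.4282836914062, -461.4532470703125), (48.41105270385742, 59.27864074707031), 6.756603240966797)
q 0.8761409559532307 47.575205657596186
roller axis mid [533.54168877 -63.96283987]
```

```bash
python3 -m handwheel '[1,0.15,-0.15,0,-0.011, 1,0.3,-0.36,0,0, 1,0.3,-0.37,0,0, 1,0.3,-0.37,0,0, 1,0.3,-0.37,0,0, 1,0.3,-0.37,0,0, 1,0.3,-0.37,0,0, 1,0.3,-0.37,0,0, 1,0.3,-0.37,0,0, 1,0.3,-0.37,0,0, 1,0.3,-0.37,0,0, 1,0.3,-0.37,0,0, 1,0.3,-0.37,0,0, 1,0.3,-0.37,0,0, 1,0.3,-0.37,0,0, 1,0.3,-0.37,0,0, 1,0.2,-0.36,0,0, 1,0,0,0,0, 1,0,0,0,0]'
cat >> h.py <<'E'
P=[504.46,31.71,.2951]
def loc(X):
    d=np.array(X)[:2]-P[:2];c,s=np.cos(P[2]),np.sin(P[2]);return np.array([d@[c,s],d@[-s,c],X[2]])
def st():
    s=arm.state();q=s['tool_rot'];from scipy.spatial.transform import Rotation as Ro
    M=Ro.from_quat(np.roll(q,-1)).as_matrix()
    print('t',round(s['time_s'],2),'pos',np.round(s['eef_pos'],1),'loc',loc(s['eef_pos']).round(1),'yaw',round(np.degrees(np.arctan2(M[1,0],M[0,0])),2),'zt',M[:,2].round(4),'F',np.round(s['contact_force'],1),'w',round(s['gripper_width'],1),'gf',round(s['grip_force'],1),'q',np.round(s['q'],2));return s
E
python3 -c "
from h import *
st();f=grab('wrist','w1');print(-np.array(f['R']).T@f['t'],f['R'],f['fovy'])"
```

```text
time_s: 2.0
eef_pos: [449.4, 115.9, 226.2]
tool_rot: [-0.0, 0.989, 0.148, -0.001]
contact_force: [0.4, 0.8, -0.2]
gripper_width: 91.6
grip_force: 0.0
t 2.0 pos [449.4 115.9 226.2] loc [-28.2  96.6 226.2] yaw 17.0 zt [-1.3e-03 -1.0e-04 -1.0e+00] F [ 0.4  0.8 -0.2] w 91.6 gf 0.0 q [ 0.13  0.23 -0.59  1.91  0.15  1.04 -1.79]
[514.93733154 136.20405365 382.69483187] [[ 2.91675474e-01 -9.56517140e-01  6.15222486e-04]
 [-9.24949657e-01 -2.81885453e-01  2.54968083e-01]
 [-2.43707919e-01 -7.49369861e-02 -9.66949274e-01]] 64.13735207055208
```

View pics/w1.png

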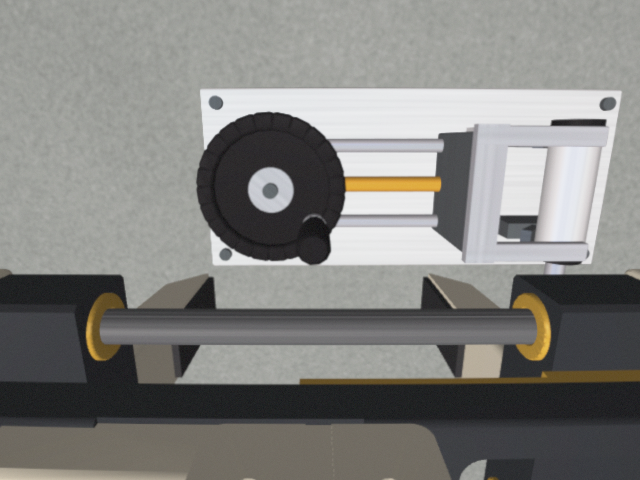

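The wrist view is clean. It shows the hub at (271,190), the handle cap at (314,248) and the roller at (572,190); both keeper tongues still reach over the roller. I'll refine with this.

```bash
python3 -c "
from h import *
f=load('wrist')
h=atz(f,314,248,145);c=atz(f,271,190,85);rim=atz(f,271,187,80)
print('handle',loc(h).round(1),'hub',loc(c).round(1),loc(px(f,271,190)).round(1),'hdepth',loc(px(f,314,250)).round(1))
for u,v in[(201,90),(621,90),(593,264),(212,264)]:print(loc(atz(f,u,v,15)).round(1))
for u,v in[(572,150),(570,200),(568,230)]:print('roller',loc(px(f,u,v)).round(1))
print('cross',loc(px(f,484,190)).round(1),loc(px(f,497,190)).round(1),'carriage',loc(px(f,455,190)).round(1))
"
```

```text
handle [-28.3  99.3 145. ] hub [  1.3 133.2  85. ] [  1.1 133.4  83.4] hdepth [-30.1  99.3 143.5]
[ 82.9 202.7  15. ]
[  85.4 -182.1   15. ]
[ -82.9 -185.8   15. ]
[-82.8 203.8  15. ]
roller [ 33.1 -89.7  98.3]
roller [ -3.6 -93.  100.1]
roller [-26.7 -94.9 100.8]
cross [  5.2 -21.1 112.7] [  5.2 -30.7 112.2] carriage [  0.8 -12.4  79.3]
```

```bash
python3 -m handwheel '[1,-0.006,-0.027,0.3,0, 1,0,0,0.4,0, 1,0,0,0.35,0, 1,0,0,0.15,0, 0,0,0,0,0, 0,0,0,0,0, 0,0,0,0,0, 0,0,0,0,0, 0,0,0,0,0, 0,0,0,0,0]' 20 >/dev/null; python3 -c "
from h import *
st()"
```

```text
t 3.05 pos [448.8 117.7 107.2] loc [-28.3  98.4 107.2] yaw 16.85 zt [ 9.e-04  1.e-04 -1.e+00] F [ 1.2 -0.2  0. ] w 48.1 gf 0.0 q [ 0.06  0.38 -0.54  2.06  0.28  0.76 -1.93]
```

```bash
python3 -m handwheel '[0,0,0,0,0, 0,0,0,0,0, 0,0,0,0,0, 0,0,0,0,0, 0,0,0,0,0]' 25 >/dev/null; python3 -c "
from h import *
s=st()
q0=.87
a=q0+np.pi+np.radians(24)*np.arange(16)
d=np.diff(np.c_[np.cos(a),-np.sin(a)]*.46,axis=0)
print(','.join('0,%.3f,%.3f,0,0'%tuple(r) for r in d))"
```

```text
t 3.55 pos [448.5 118.2 106.8] loc [-28.4  99.  106.8] yaw 16.89 zt [ 1.e-04  5.e-04 -1.e+00] F [-0.1  2.4  0.1] w 23.9 gf 25.0 q [ 0.06  0.38 -0.54  2.06  0.28  0.76 -1.93]
0,0.169,0.090,0,0,0,0.191,0.014,0,0,0,0.180,-0.065,0,0,0,0.138,-0.133,0,0,0,0.072,-0.177,0,0,0,-0.006,-0.191,0,0,0,-0.083,-0.172,0,0,0,-0.146,-0.123,0,0,0,-0.184,-0.053,0,0,0,-0.189,0.026,0,0,0,-0.162,0.101,0,0,0,-0.107,0.158,0,0,0,-0.034,0.188,0,0,0,0.046,0.186,0,0,0,0.117,0.151,0,0
```

```bash
python3 -m handwheel '[0,0.169,0.090,0,0, 0,0.191,0.014,0,0, 0,0.180,-0.065,0,0, 0,0.138,-0.133,0,0, 0,0.072,-0.177,0,0]'; python3 -c "
from h import *
s=st();l=loc(s['eef_pos'])-[.7,134.3,0];print(np.hypot(*l[:2]),np.arctan2(l[1],l[0]))"
```

```text
time_s: 4.05
eef_pos: [511.9, 164.2, 106.6]
tool_rot: [0.001, 0.989, 0.146, -0.001]
contact_force: [-10.4, -4.9, 11.2]
gripper_width: 23.8
grip_force: 25.0
t 4.05 pos [511.9 164.2 106.6] loc [ 45.7 124.6 106.6] yaw 16.77 zt [-0.0026 -0.0027 -1.    ] F [-10.4  -4.9  11.2] w 23.8 gf 25.0 q [-0.03  0.49 -0.51  1.89  0.31  0.85 -1.99]
45.99632668855707 -0.2122272736739455
```

```bash
python3 -m handwheel '[0,-0.006,-0.191,0,0,0,-0.083,-0.172,0,0,0,-0.146,-0.123,0,0,0,-0.184,-0.053,0,0,0,-0.189,0.026,0,0,0,-0.162,0.101,0,0,0,-0.107,0.158,0,0,0,-0.034,0.188,0,0,0,0.046,0.186,0,0,0,0.117,0.151,0,0,0,0.169,0.090,0,0,0,0.191,0.014,0,0,0,0.180,-0.065,0,0,0,0.138,-0.133,0,0,0,0.072,-0.177,0,0]'; python3 -c "
from h import *
s=st();l=loc(s['eef_pos'])-[.7,134.3,0];print(np.hypot(*l[:2]),np.arctan2(l[1],l[0]))"
```

```text
time_s: 5.55
eef_pos: [512.0, 164.3, 106.6]
tool_rot: [0.001, 0.989, 0.146, -0.002]
contact_force: [-10.9, -6.3, 13.8]
gripper_width: 23.5
grip_force: 25.0
t 5.55 pos [512.  164.3 106.6] loc [ 45.7 124.7 106.6] yaw 16.77 zt [-0.0028 -0.0027 -1.    ] F [-10.9  -6.3  13.8] w 23.5 gf 25.0 q [-0.04  0.49 -0.51  1.89  0.31  0.85 -1.98]
46.05014497242958 -0.21045140849858665
```

```bash
python3 -m handwheel '[0,-0.006,-0.191,0,0,0,-0.083,-0.172,0,0,0,-0.146,-0.123,0,0,0,-0.184,-0.053,0,0,0,-0.189,0.026,0,0,0,-0.162,0.101,0,0,0,-0.107,0.158,0,0,0,-0.034,0.188,0,0,0,0.046,0.186,0,0,0,0.117,0.151,0,0,0,0.169,0.090,0,0,0,0,0,0,0,0,0,0,0,0]'; python3 -c "
from h import *
s=st();l=loc(s['eef_pos'])-[.7,134.3,0];print(np.hypot(*l[:2]),np.arctan2(l[1],l[0])%6.2832-np.pi+4*np.pi)"
```

```text
time_s: 6.85
eef_pos: [468.7, 114.8, 106.8]
tool_rot: [-0.001, 0.989, 0.147, 0.001]
contact_force: [1.5, 3.5, -2.3]
gripper_width: 23.6
grip_force: 25.0
t 6.85 pos [468.7 114.8 106.8] loc [-10.1  89.9 106.8] yaw 16.86 zt [ 0.0013  0.0015 -1.    ] F [ 1.5  3.5 -2.3] w 23.6 gf 25.0 q [ 0.06  0.41 -0.52  2.02  0.28  0.78 -1.91]
45.64820891386174 13.899130430922376
```

```bash
python3 -m handwheel '[0.6,0,0,0,0, 0.6,0,0,0,0, 0.6,0,0,0,0, 0.6,0,0,0,0, 0.8,0,0,-0.3,0, 1,0,0,-0.45,0, 1,0,0,-0.3,0, 1,0.02,0.4,-0.05,0, 1,0.03,0.45,0,0, 1,0.03,0.45,0,0, 1,0.02,0.42,0,0, 1,0,0.15,0,0, 1,0,0,0,0, 1,0,0,0,0]'>/dev/null; python3 -c "
from h import *
s=st();f=grab('wrist','w2')"
```

```text
t 8.25 pos [531.  -60.9 216.6] loc [ -1.6 -96.3 216.6] yaw 16.89 zt [-6.e-04  7.e-04 -1.e+00] F [ 0.7  0.6 -0.2] w 91.8 gf 0.0 q [ 0.38  0.34 -0.48  1.78  0.18  1.06 -1.43]
```

View pics/w2.png

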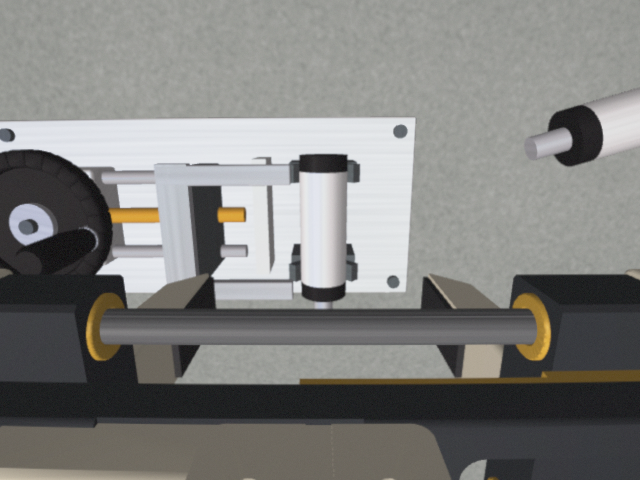

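The keeper is back: its tongues end at u≈292–298, clear of the roller (edges 300–347, ends at v≈155 and 299). The handle is at (40,255).

```bash
python3 -c "
from h import *
f=load('wrist')
print('tongue ends',loc(atz(f,299,174,114)).round(1),loc(atz(f,293,290,114)).round(1))
for v in(165,190,215,240,265,290):
  print(v,'L',loc(atz(f,300+ (v-165)*.02,v,85)).round(1),'R',loc(atz(f,348-(v-165)*.02,v,85)).round(1),'mid depth',loc(px(f,324,v)).round(1))
print('far end',loc(atz(f,323,154,95)),'near end',loc(atz(f,323,299,85)))
h=atz(f,30,262,145);print('handle',loc(h))
z=f['z_map'];
for v in (190,215,240):
  r=[loc(px(f,u,v,0)) for u in range(296,353,4)];r=np.array(r);print(r[:,1:].round(0).tolist())
"
```

```text
tongue ends [ 43.9 -83.5 114. ] [-39.4 -78.  114. ]
165 L [ 47.9 -82.9  85. ] R [  47.9 -118.4   85. ] mid depth [  49.  -100.4  101.7]
190 L [ 29.3 -83.   85. ] R [  29.3 -118.4   85. ] mid depth [  31.5 -100.4  101.3]
215 L [ 10.2 -83.1  85. ] R [  10.2 -118.3   85. ] mid depth [  13.4 -100.5  101.3]
240 L [ -9.6 -83.3  85. ] R [  -9.6 -118.3   85. ] mid depth [  -5.4 -100.5  101. ]
265 L [-30.1 -83.4  85. ] R [ -30.1 -118.3   85. ] mid depth [ -24.7 -100.6  101.1]
290 L [-51.3 -83.6  85. ] R [ -51.4 -118.3   85. ] mid depth [ -44.6 -100.7  101.5]
far end [ 56.24402392 -99.75511663  95.        ] near end [ -59.16047507 -100.14239504   85.        ]
handle [ -7.96393532  87.14764034 145.        ]
[[-76.0, 14.0], [-83.0, 89.0], [-86.0, 97.0], [-89.0, 98.0], [-92.0, 99.0], [-95.0, 102.0], [-98.0, 102.0], [-100.0, 102.0], [-103.0, 102.0], [-106.0, 99.0], [-109.0, 99.0], [-112.0, 97.0], [-115.0, 92.0], [-124.0, 12.0], [-128.0, 13.0]]
[[-75.0, 15.0], [-83.0, 89.0], [-86.0, 95.0], [-89.0, 98.0], [-92.0, 99.0], [-95.0, 100.0], [-98.0, 102.0], [-100.0, 101.0], [-103.0, 101.0], [-106.0, 101.0], [-109.0, 98.0], [-112.0, 97.0], [-116.0, 92.0], [-125.0, 13.0], [-129.0, 13.0]]
[[-75.0, 13.0], [-82.0, 89.0], [-86.0, 94.0], [-89.0, 99.0], [-92.0, 99.0], [-95.0, 100.0], [-98.0, 102.0], [-101.0, 101.0], [-103.0, 102.0], [-106.0, 100.0], [-109.0, 98.0], [-113.0, 95.0], [-116.0, 91.0], [-125.0, 15.0], [-129.0, 14.0]]
```

```bash
python3 -m handwheel '[1,-0.03,0.042,0.3,0, 1,0,0,0.45,0, 1,0,0,0.45,0, 1,0,0,0.25,0, 1,0,0,0.05,0, 0,0,0,0,0, 0,0,0,0,0, 0,0,0,0,0, 0,0,0,0,0, 0,0,0,0,0, 0,0,0,0,0, 0,0,0,0,0, 0,0,0,0,0, 0,0,0,0,0, 0,0,0,0,0]' 40 >/dev/null; python3 -c "
from h import *
st()"
```

```text
t 9.8 pos [529.4 -65.5  66.8] loc [  -4.4 -100.2   66.8] yaw 16.93 zt [-6.0e-04  1.3e-03 -1.0e+00] F [-2.5  5.2  2.7] w 35.2 gf 40.0 q [ 0.33  0.52 -0.42  1.94  0.3   0.74 -1.54]
```

The roller is gripped (35.2 mm). Now lift it straight out and look at the inspection camera from above with the wrist camera.

```bash
python3 -m handwheel '[0,0,0,-0.1,0, 0,0,0,-0.25,0, 0,0,0,-0.4,0, 0,0,0,-0.45,0, 0,0,0,-0.45,0, 0,0,0,-0.45,0, 0,-0.1,0.15,-0.45,0, 0,-0.2,0.3,-0.3,0, 0,-0.25,0.4,-0.2,0, 0,-0.25,0.4,-0.2,0, 0,-0.25,0.4,-0.15,0, 0,-0.25,0.4,-0.1,0, 0,-0.25,0.35,-0.05,0, 0,-0.15,0.25,0,0, 0,-0.05,0.1,0,0, 0,0,0,0,0, 0,0,0,0,0]' 45 >/dev/null; python3 -c "
from h import *
st();grab('wrist','w3');grab('scene','s3')"
```

```text
t 11.5 pos [ 443.3 -377.1  420.8] loc [-177.4 -373.3  420.8] yaw 16.95 zt [ 3.0e-04  1.1e-03 -1.0e+00] F [ 0.5  0.2 -2.3] w 34.8 gf 45.0 q [ 0.83  0.3  -0.31  1.31  0.09  1.54 -0.74]
```

View pics/w3.png

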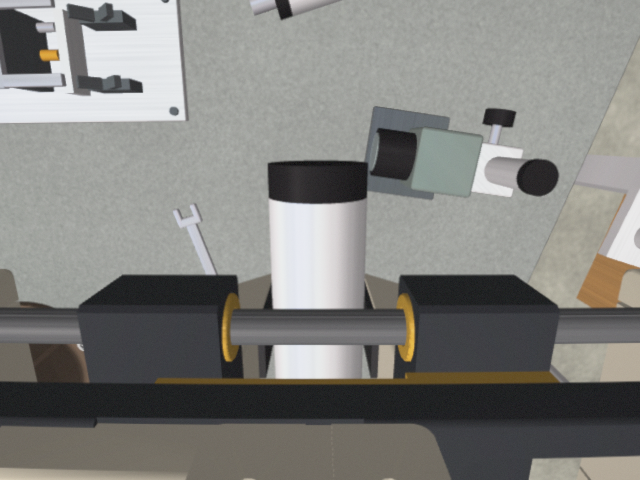

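The wrist view shows the cube top at about (418,127), (480,138), (470,196) and (411,188). The barrel front is from (378,131) to (372,173), and the held roller's rear cap end is at (318,162).

```bash
python3 - <<'E'
from h import *
def cloud(F,box):
    u0,u1,v0,v1=box;us,vs=np.meshgrid(np.arange(u0,u1),np.arange(v0,v1));z=F['z_map'][v0:v1,u0:u1].ravel()
    p=cv2.undistortPoints(np.stack([us,vs],-1).reshape(-1,1,2).astype(float),K(F),np.array(F['D'],float))[:,0]
    Q=(np.c_[p,np.ones(len(p))]*z[:,None]-np.array(F['t']))@np.array(F['R']);return Q[z>0],F['color'][v0:v1,u0:u1].reshape(-1,3)[z>0].astype(int)
for n,box in(('wrist',(365,490,115,205)),('top',(460,515,210,255)),('scene',(200,255,130,165))):
    F=load(n);Q,c=cloud(F,box)
    m=(Q[:,2]>262)&(Q[:,2]<285)&(c[:,1]>c[:,0]+4)&(c.sum(1)>150); T=Q[m]
    print(n,m.sum(),'ztop',np.median(T[:,2]) if m.sum() else 0)
    if m.sum()>20:
        T=T[abs(T[:,2]-np.median(T[:,2]))<4]; print(cv2.minAreaRect(T[:,:2].astype(np.float32)),T.mean(0))
    m=(c.sum(1)<130)&(Q[:,2]>235)&(Q[:,2]<275)&(Q[:,1]>-432); B=Q[m]
    if m.sum()>10: print('barrel',m.sum(),B.min(0).round(1),B.max(0).round(1)); t=B[B[:,2]>np.percentile(B[:,2],60)];print(np.polyfit(t[:,1],t[:,0],1), t.mean(0),np.percentile(B[:,2],95))
F=load('wrist')
zt=np.array([(418,127),(480,138),(470,196),(411,188)],float)
for z in(272,274):
    W=np.array([atz(F,u,v,z)[:2] for u,v in zt]);print(z,W.round(1).tolist(),W.mean(0))
    print(np.degrees(np.arctan2(*(W[1]-W[0])[::-1])),np.degrees(np.arctan2(*(W[2]-W[3])[::-1])),[np.hypot(*(W[i]-W[i-1])).round(1) for i in range(4)])
G=load('top')
W=np.array([atz(G,440+x/4,190+y/4,273)[:2] for x,y in[(180,130),(265,120),(275,205),(185,215)]]);print('top',W.round(1).tolist(),W.mean(0),np.degrees(np.arctan2(*(W[1]-W[0])[::-1])),np.degrees(np.arctan2(*(W[2]-W[3])[::-1])))
tcp=np.array(arm.state()['eef_pos'])
d=px(F,318,180)-tcp;print('cap top rel tcp',d, 'along tool x',d[:2]@[np.cos(.2958),np.sin(.2958)],d[:2]@[np.sin(.2958),-np.cos(.2958)])
for v in(168,185,205,230): 
    d=px(F,318,v)-tcp;print(v,d[:2]@[np.cos(.2958),np.sin(.2958)],d[2])
for zz in(18.8,30,36.8):
    d=atz(F,318,162,tcp[2]+zz)-tcp;print('end',zz,d[:2]@[np.cos(.2958),np.sin(.2958)])
E
```

```text
wrist 3993 ztop 270.906365257284
((520.808349609375, -459.90838623046875), (50.49958419799805, 50.400474548339844), 8.782139778137207) [ 521.10998463 -458.47522641  270.87642041]
barrel 1130 [ 494.1 -432.   245.2] [ 535.7 -402.2  267.9]
[-9.08082137e-02  4.76868907e+02] [ 514.93410285 -419.18230435  264.71901774] 265.9220534043581
top 573 ztop 272.4001055494375
((520.3430786132812, -463.30548095703125), (50.354496002197266, 59.80222702026367), 9.051164627075195) [ 519.25894452 -459.42884289  272.53045478]
barrel 222 [ 492.8 -431.9  239.9] [ 534.9 -402.1  274. ]
[-7.52820548e-02  4.81529075e+02] [ 513.0713263  -418.98764636  268.17275933] 270.2212009992921
scene 133 ztop 270.37835591363563
((523.4786987304688, -453.5755615234375), (49.45627975463867, 46.49748992919922), 17.27845001220703) [ 525.32250865 -451.53514384  270.58157812]
272 [[539.5, -428.0], [546.1, -477.0], [501.8, -486.9], [493.9, -439.1]] [ 520.32410094 -457.73663947]
-82.34980325443942 -80.58173541376476 [np.float64(47.0), np.float64(49.5), np.float64(45.4), np.float64(48.5)]
274 [[539.3, -427.5], [545.9, -476.2], [501.8, -486.0], [494.0, -438.5]] [ 520.24704127 -457.07699455]
-82.34980325443935 -80.58173541376472 [np.float64(46.7), np.float64(49.2), np.float64(45.1), np.float64(48.1)]
top [[539.8, -435.1], [546.2, -482.0], [498.9, -484.5], [492.6, -435.3]] [ 519.37237566 -459.19711255] -82.30048677967484 -82.75782181545179
cap top rel tcp [52.89219174 15.90099969 34.39889703] along tool x 55.23026795653359 0.20794160375982298
168 58.980032241036916 34.372609710304516
185 53.62840439637023 34.20963592721864
205 47.232475935048924 34.41225306065479
230 38.994292955005676 34.516623019490225
end 18.8 59.93749138700977
end 30 60.58344753674698
end 36.8 60.975635199087435
```

```bash
python3 -m handwheel '[0,0.1,-0.15,0,0, 0,0.2,-0.3,0,0, 0,0.25,-0.38,0,0, 0,0.2,-0.29,0,0, 0,0.076,-0.117,0,0, 0,0,0,0,-0.0454, 0,0,0,0,-0.0454, 0,0,0,0,-0.0454, 0,0,0,0.1,-0.0454, 0,0,0,0.2,-0.0454, 0,0,0,0.3,-0.0454, 0,0,0,0.3,-0.0454, 0,0,0,0.3,-0.0454, 0,0,0,0.3,-0.0454, 0,0,0,0.2,-0.0454, 0,0,0,0.15,0, 0,0,0,0.06,0, 0,0,0,0,0, 0,0,0,0,0]' 45 >/dev/null; python3 -c "
from h import *
st();grab('wrist','w4');grab('scene','s4');grab('top','t4')
A=[cv2.resize(cv2.imread('pics/%s.png'%n)[v:v+100,u:u+130],(390,300),interpolation=cv2.INTER_CUBIC) for n,u,v in(('s4',190,100),('t4',390,190))]
cv2.imwrite('pics/c4.png',np.hstack(A))"
```

```text
t 13.5 pos [ 486.4 -236.   230.7] loc [ -95.1 -250.9  230.7] yaw 98.59 zt [ 1.1e-03 -6.0e-04 -1.0e+00] F [ 0.  -0.1 -1.5] w 35.2 gf 45.0 q [ 0.81  0.36 -0.6   1.74  0.23  1.11  0.29]
```

View pics/c4.png

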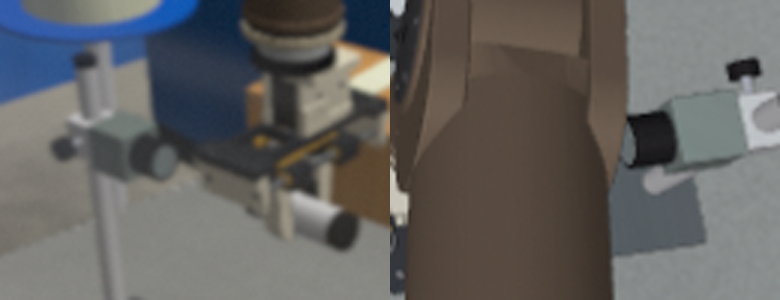

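View pics/w4.png

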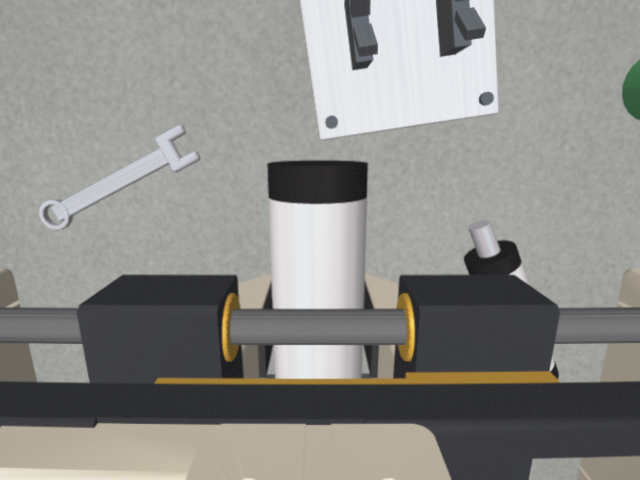

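The roller is unmoved in the grip and points at the lens. I'll cross-check the scene pixels: rear cap centre at about (304.7,177), glass centre at about (242.7,152.7).

```bash
python3 -c "
from h import *
f=load('scene');t=np.array(arm.state()['eef_pos']);a=np.radians(98.6);x=np.array([np.cos(a),np.sin(a),0])
print('pred rear',proj(f,t+60.3*x+[0,0,18]),'pred lens',proj(f,[512.3,-405.1,246.8]))
tip=t-72.3*x+[0,0,18];d=np.array([512.3,-405.1,246.8])-tip;c=np.radians(-81.3);X=np.array([np.cos(c),np.sin(c)])
print('axial',d[:2]@X,'lat',d[0]*-X[1]+d[1]*X[0],'dz',d[2],'t',arm.state()['time_s'])
for u,v in[(242,153),(243,152),(304,177),(305,177)]:print(px(f,u,v).round(1))
"
```

```text
pred rear [[305.74798572 176.52770315]] pred lens [[244.51136293 152.97685995]]
axial 98.48863090341005 lat 0.17892165916645908 dz -1.9217996543575282 t 13.65
[ 524.1 -400.9  252.2]
[ 519.4 -402.2  253.4]
[ 486.6 -173.8  252. ]
[ 481.1 -175.7  249.1]
```

```bash
python3 -m handwheel '[0,0.01,0,0.01,0, 0,0,0,0,0, 0,0,0,0,0, 0,0,0,0,0, 0,0,0,0,0]' 45 >/dev/null; python3 -c "
from h import *
s=st();print(np.abs(s['joint_vel']).max());print(arm.job_done())"
```

```text
t 14.15 pos [ 485.7 -235.3  228.8] loc [ -95.6 -250.   228.8] yaw 98.58 zt [ 0. -0. -1.] F [ 0.8 -0.6 -2.1] w 35.1 gf 45.0 q [ 0.81  0.36 -0.6   1.74  0.23  1.11  0.28]
0.0022279111441199048
the job is handed in; nothing more can be done
None
```

The job is handed in at 14.2 s: I wound the handwheel to about 13.9 rad with the keeper clear, and the arm is holding the roller level and still, journal facing the lens, on its axis by my measurements and about 10 cm from the glass.

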